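Drive the tile-clamping jig's pins tight with a mallet

TASK

Take the mallet by its handle and strike the two sprung pins of the clamping jig down with it, in brisk, measured blows, each until it comes up solid on its hidden clamp pad and its tell-tale shows green; stop before any red shows on it, as the pad cannot be let back. Keep the gripper off pins and tell-tales, then stand the mallet back on the green mat, head down as you found it, and let go, leaving the carton and the two toy cars alone.

Things in the scene. Friction and masses are not known exactly. Their poses are not given: they have to be found in the camera images.
- jig: clamping jig fixed to the bench: grey plate 130 (x) x 220 (y) x 12 mm, black tile stack (top 48 mm high) under an aluminium bar (58 mm), a blue block and slanting yellow sleeve at each end. Origin: centre of the underside; front is -x. Sleeve mouths at x 0, y +-78, z 78 mm; only the pins and a risen tell-tale stand higher
- pin_left (a joint): left sprung drive pin: how far in, m. 0 = up (head top 36 mm out of the sleeve), 0.026 = end of travel (head on the sleeve), which is too far. It needs 7 to 11 N to move and stays where it is left. Somewhere between 0.005 and 0.018 in, unseen and different for each pin and run, it meets its clamp pad; from there it takes about 20 N and moves the pad and tell-tale
- pin_right (a joint): right sprung drive pin: how far in, m. 0 = up (head top 36 mm out of the sleeve), 0.026 = end of travel (head on the sleeve), which is too far. It needs 7 to 11 N to move and stays where it is left. Somewhere between 0.005 and 0.018 in, unseen and different for each pin and run, it meets its clamp pad; from there it takes about 20 N and moves the pad and tell-tale
- tell_left (a joint): tell-tale rod, 14 mm across, standing up out of the blue block behind the left pin (at jig x 37 mm, black cap 4 mm thick on the block's top, 56 mm high, at the start): its rise, m. 0 = pad not yet pressed; it rises 3 mm for each mm that the pin presses its pad in. Below the cap the rod is green for 15 mm, then red (overdriven). Right: green out, no red. It does not go back down
- tell_right (a joint): tell-tale rod, 14 mm across, standing up out of the blue block behind the right pin (at jig x 37 mm, black cap 4 mm thick on the block's top, 56 mm high, at the start): its rise, m. 0 = pad not yet pressed; it rises 3 mm for each mm that the pin presses its pad in. Below the cap the rod is green for 15 mm, then red (overdriven). Right: green out, no red. It does not go back down
- pin_left_top (a point): centre of the top of the left pin's round steel head (28 mm across, 10 thick, on an 18 mm brass stem in a 38 mm yellow sleeve; jig +y side); moves with it. Its z points out along the pin, which leans 0.35 rad from vertical towards the jig's front (-x); its y is the jig's y
- pin_right_top (a point): centre of the top of the right pin's round steel head (28 mm across, 10 thick, on an 18 mm brass stem in a 38 mm yellow sleeve; jig -y side); moves with it. Its z points out along the pin, which leans 0.35 rad from vertical towards the jig's front (-x); its y is the jig's y
- mallet: mallet, 0.3 to 0.42 kg, standing by itself on its lower striking face on the mat: orange head 46 x 46 x 74 mm (z) with black faces; flat-sided pale handle 22 wide (y), 26 high (z), level, from x -23 to -135 mm, centre line 46 mm above the lower face. Origin: centre of the lower striking face; z up through the head
- mallet_grip (a point): good place to grip the handle across its 22 mm (fingers closing along mallet y): on its centre line, 60 mm from the head's axis at mallet (-60, 0, 46) mm, near the head so that a blow does not twist it in the grip; 46 mm above the mat
- mallet_face (a point): centre of the lower striking face, same axes as the mallet
- mat: green parking mat 120 x 120 x 4 mm, fixed to the bench, left or right of the jig. Origin: centre of its underside, z up
- carton: loose open carton 90 x 120 x 60 mm, green-grey with white base, with tiles in it; bystander. Origin: centre of its underside
- red_car: loose red toy car 70 x 38 x 34 mm; bystander. Origin: centre of its underside
- blue_car: loose blue toy car 70 x 38 x 34 mm; bystander. Origin: centre of its underside
Not all that is in view belongs to the job. What is shaped like the mallet but blue is not meant.

How it is judged (in metres and radians):
On the way, in this order (a step that is already met when the one before it is completed fails the run):
1. the mallet is lifted at least 50 mm off the mat (z of mallet in the frame of mat above 0.054 m), for 0.1 s.
2. a pin is struck with the mallet: driven in faster than 0.03 m/s by the mallet (((contact force between mallet and pin_left above 2 N and velocity of joint pin_left above 0.03 m/s) or (contact force between mallet and pin_right above 2 N and velocity of joint pin_right above 0.03 m/s))).
3. with one pin tight (tell-tale green), the other is struck with the mallet in the same way (((value of joint tell_left between 0.002 and 0.015 m and (contact force between mallet and pin_right above 2 N and velocity of joint pin_right above 0.03 m/s)) or (value of joint tell_right between 0.002 and 0.015 m and (contact force between mallet and pin_left above 2 N and velocity of joint pin_left above 0.03 m/s)))).
At the end, for the whole second after the job is handed in: both tell-tales risen 2 to 15 mm (green shows, no red); the mallet standing still on its lower face on the mat (head centre within 45 mm of the mat's centre along each mat axis, underside within 4 mm of the mat's top, tilt under 0.1 rad), released (value of joint tell_left between 0.002 and 0.015 m and value of joint tell_right between 0.002 and 0.015 m and x of mallet in the frame of mat between -0.045 and 0.045 m and y of mallet in the frame of mat between -0.045 and 0.045 m and z of mallet in the frame of mat below 0.008 m and angle between mallet's own z axis and vertical below 0.1 rad and linear speed of mallet below 0.02 m/s); the robot touches nothing.
It fails at once if the gripper or arm touches a pin or tell-tale (over 1 N) (contact force between any of pin_left, pin_right, tell_left, tell_right and the arm above 1 N or contact force between any of pin_left, pin_right, tell_left, tell_right and the fingers above 1 N).
It fails at once if a pin is overdriven: red shows on a tell-tale (risen over 15 mm) (value of joint any of tell_left, tell_right above 0.015 m).
It fails at once if the carton or a toy car is moved more than 20 mm or the carton or a car tips over (distance of any of carton, red_car, blue_car from where it was at the start of the episode above 0.02 m or angle between any of carton, red_car, blue_car's own z axis and vertical above 0.35 rad).
It also fails if it takes over 45 s, if anything falls off the work surface, if the arm or the gripper's body presses on something with over 40 N, if the wrist force passes 120 N, or if a joint passes its speed limit or range.

ROBOT

A 6-joint arm with a two-finger parallel gripper is mounted at the origin on the work surface. World frame = base frame: x ahead of the robot, y to its left, z up, the work surface at z = 0. Lengths are in mm, angles in rad, forces in N, time in s.
With the tool pointing down it reaches from about 375 to 925 mm from the base axis. Payload 5.7 kg.
Tool frame: the origin (TCP) lies midway between the tips of the shut fingers; the grasp point (between the pads) lies 19 mm behind it (bot.grasp_offset is the distance from the TCP to the grasp point, in mm); z points along the fingers, y is the direction in which the jaws open and shut (so a half turn about z gives the same grasp; the last joint's range is limited). The gripper opens to 85 mm and grips with 20 to 120 N. Pads are 22 mm wide; open, the fingers measure 114 mm over their backs; the gripper's body (76 mm by 85 mm) begins 54 mm behind the grasp point. The pads swing forward as they close: fully open they stand 13 mm farther back than shut.
Start: joints at [-1.255, 0.359, 1.51, -0, 1.272, -0.115], TCP at [250.54, -545.154, 231.267] pointing down, gripper open.
Joint ranges: [-2.97, 2.97], [-1.01, 2.36], [0.21, 2.38], [-0.96, 4.11], [0.2, 2.71], [-2.98, 2.98]. Speed limits (rad/s): [2.39, 2.39, 3.14, 3.14, 3.14, 3.14].

INTERFACE

Orientations are given as a unit quaternion [w, x, y, z].
In Python, from workcell import bot gives the robot as it stands. Calls block until the motion is done:
- bot.movep(position, orientation): joint-space move of the TCP to a pose.
- bot.move_l(position, max_speed=150, attitude=None, stop_force=None): straight line of the TCP; attitude=None keeps the orientation; max_speed is the mean speed in mm/s. With stop_force (N) it stops when the force on the tool has changed by that much, and returns True; else False.
- bot.set_joints(angles): joint-space move.
- bot.open_gripper() and bot.gripper_close(grip_force=None): open the fingers fully, or close them until they stop; grip_force is the grip in N (None keeps the last).
- bot.pause(seconds).
- bot.inverse_kinematics(position, orientation): joint angles nearest the present ones, or None.
- bot.read_state(): the state.
- bot.snapshot(name): name is "side" or "top" or "wrist"; returns (picture, depth): 384x512x3 uint8, red, green, blue; 384x512 float32, mm along the optical axis (not along the pixel's ray), 0 where there is no reading.
- bot.camera_params(name): a dict with "vertical_fov" (degrees; the focal length in pixels is half the picture's height over the tangent of half this angle, whatever the lens; pixels are square), "cx", "cy" (the principal point, pixels), "R" (3x3) and "t" (3): a world point X has camera coordinates R X + t; the wrist camera has in their place "T_tool_cam" (4x4, takes a point from camera to tool coordinates, whose origin is the TCP and whose axes are the flange's). Camera axes: x right, y down, z forward; pixel columns grow to the right and rows downward; lengths in mm; the calibration is good to about 2 mm. The wrist camera is an equidistant fisheye: a pixel r from the principal point sees the ray r / f radians off the axis. A picture is of the moment at which its call begins: read the wrist's pose just before it. camera_params takes no time and is no camera call.
A pose or a line that the arm cannot do raises bot.MotionError and nothing moves.
- bot.finish_job(): hands the job in, once; it reports no verdict.
Trained networks look in the newest picture that a camera, given by its name, has taken for a name from the list of things; names that differ only in an ending like _2 or _b are one class to them, and where a whole thing is asked for, a point or a joint stands for the part that bears it (a point fixed in the world has none). Each returns a list of dicts, best first, with "p" (0 to 1); they miss things now and then, are a little off and sometimes report something else, mostly with a low value. They report only what shows in the picture. A call takes as long as a camera call. They do not tell look-alikes from the thing itself.
- bot.outline_of(label, camera): "pixels" (384x512 bool, what is visible of it) and "box" ([left, top, right, bottom] in pixels, round what is visible of it).
The state is a dict: "clock": time; "joints": joint angles; "qvel": joint speeds; "effort": joint torques, N m; "ee_pos": TCP position; "orientation": TCP orientation; "ft_force": force on the tool from outside, world axes, zero at the start; "moment": the same for the moment, N m; "gripper_width": finger opening in mm.
Only numpy, scipy, OpenCV 4.12 (cv2) and the standard library are available. Lean on these libraries where they do the work, as an engineer would, in place of code of your own. Each camera call takes 0.05 s, during which the arm holds its last target.

## Working session

There is one attempt and no reset: what is moved stays moved. The work goes in short steps, each a Python script; the robot and the scene stay as the last script left them, time stands still between calls to the robot, and variables do not carry over. Pictures are saved under pics/ and viewed, and the job is handed in when it is done.

```bash
ls; mkdir -p pics
python3 - <<'E'
from workcell import bot
import cv2
for n in ("side","top","wrist"):
    p,d=bot.snapshot(n); cv2.imwrite(f"pics/{n}0.png",p[:,:,::-1])
    c=bot.camera_params(n); print(n,c)
print(bot.read_state())
E
```

```text
pics
side {'vertical_fov': 43.136400883784006, 'cx': 252.97527397236263, 'cy': 189.04019535509005, 'R': array([[-0.93693239, -0.34949815,  0.00295782],
       [-0.23819091,  0.63230173, -0.73719713],
       [ 0.2557788 , -0.69140839, -0.67567125]]), 't': array([ 508.75875408,  251.88384885, 1250.7232679 ])}
top {'vertical_fov': 55.23404704918658, 'cx': 251.35442137846326, 'cy': 189.67551141946566, 'R': array([[-0.01181228, -0.99990473,  0.00714138],
       [-0.99211441,  0.01082845, -0.12486693],
       [ 0.1247777 , -0.00856002, -0.9921478 ]]), 't': array([-54.04760349, 569.86332702, 970.3541499 ])}
wrist {'vertical_fov': 65.70646984690485, 'cx': 252.34264042965253, 'cy': 193.20322399792065, 'T_tool_cam': array([[-3.13879588e-04, -9.64044047e-01, -2.65742312e-01,
         6.73711292e+01],
       [ 9.99999899e-01, -2.17339379e-04, -3.92691780e-04,
        -6.22543039e-01],
       [ 3.20815904e-04, -2.65742409e-01,  9.64044018e-01,
        -1.43966103e+02],
       [ 0.00000000e+00,  0.00000000e+00,  0.00000000e+00,
         1.00000000e+00]])}
{'clock': 0.15, 'joints': array([-1.25511372e+00,  3.59337870e-01,  1.51116781e+00,  2.01239266e-06,
        1.27255653e+00, -1.15076341e-01]), 'qvel': array([-0.00115894, -0.00185839, -0.00276453,  0.00027738,  0.00071566,
       -0.00075225]), 'effort': array([ 2.45545616e-04, -5.28028178e+01, -2.78929406e+01, -1.40686398e-04,
        8.18528642e-03,  1.78809449e-05]), 'ee_pos': array([ 250.3760283 , -544.67547425,  230.65381812]), 'orientation': array([-7.31183775e-04,  9.76895164e-01,  2.13717802e-01, -7.26205498e-05]), 'ft_force': array([ 0.29698751, -0.88686356,  0.3186404 ]), 'moment': array([0.04327354, 0.00521247, 0.01131537]), 'gripper_width': 84.93918914608204}
```

View pics/side0.png

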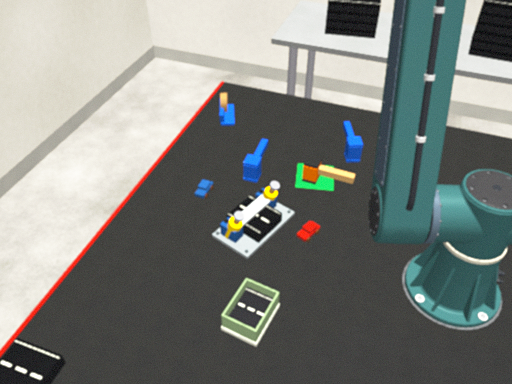

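View pics/top0.png

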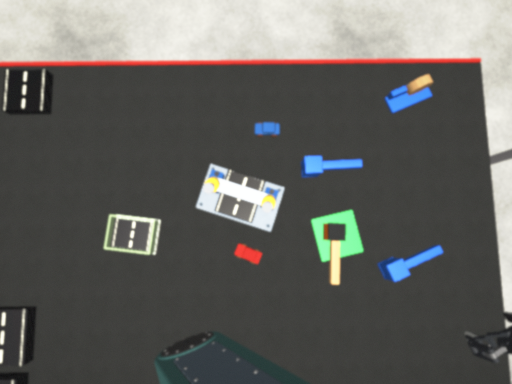

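View pics/wrist0.png

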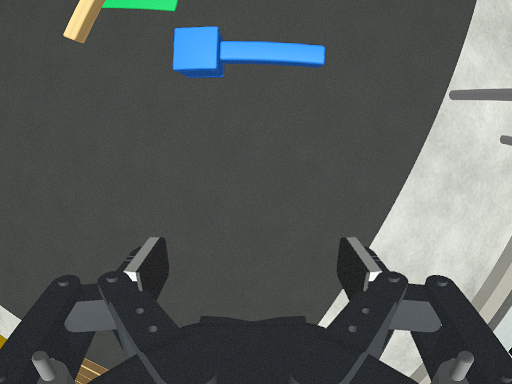

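The side view shows the orange mallet on the green mat at (312,174), the jig at (255,220), the carton at (250,310), the red car at (308,230) and the blue car at (203,187). In the top view they are at (335,235), (240,197), (132,234), (248,253) and (267,128).

Mallet candidates in the top view:
- Blue ones at (312,165) and (395,268).
- A blue piece with a pale part at (410,95).
- The orange head with pale handle on the mat at (335,232). Only this one fits the description.

```bash
cat > h.py <<'E'
from workcell import bot
import numpy as np, cv2
from scipy.spatial.transform import Rotation as Ro
def K(c):
    p=bot.camera_params(c); return p,192/np.tan(np.radians(p['vertical_fov'])/2)
def cloud(cam,mask,d):
    p,f=K(cam); v,u=np.nonzero(mask&(d>0)); z=d[v,u]
    X=np.stack([(u-p['cx'])/f*z,(v-p['cy'])/f*z,z],1)
    return (X-p['t'])@p['R']
def proj(cam,X):
    p,f=K(cam); c=p['R']@np.asarray(X)+p['t']; return np.array([p['cx']+f*c[0]/c[2],p['cy']+f*c[1]/c[2]])
def tri(pts):  # list of (cam,u,v)
    A=np.zeros((3,3));b=np.zeros(3)
    for cam,u,v in pts:
        p,f=K(cam); r=p['R'].T@np.array([(u-p['cx'])/f,(v-p['cy'])/f,1]); r/=np.linalg.norm(r)
        o=-p['R'].T@p['t']; P=np.eye(3)-np.outer(r,r); A+=P;b+=P@o
    return np.linalg.solve(A,b)
def wray(u,v,s):
    p,f=K('wrist'); a=np.array([u-p['cx'],v-p['cy']]); r=np.hypot(*a); th=r/f
    d=np.r_[a/max(r,1e-9)*np.sin(th),np.cos(th)]; T=p['T_tool_cam']
    q=s['orientation']; Rt=Ro.from_quat([q[1],q[2],q[3],q[0]]).as_matrix()
    return Rt@T[:3,3]+s['ee_pos'],Rt@T[:3,:3]@d
def wcloud(mask,d,s):
    p,f=K('wrist'); v,u=np.nonzero(mask&(d>0)); z=d[v,u].astype(float)
    a=np.stack([u-p['cx'],v-p['cy']],1); r=np.hypot(a[:,0],a[:,1])+1e-9; th=r/f
    X=np.c_[a/r[:,None]*np.tan(th)[:,None]*z[:,None],z]; T=p['T_tool_cam']
    q=s['orientation']; Rt=Ro.from_quat([q[1],q[2],q[3],q[0]]).as_matrix()
    return (X@T[:3,:3].T+T[:3,3])@Rt.T+s['ee_pos']
def quat(R):
    q=Ro.from_matrix(R).as_quat(); return np.array([q[3],q[0],q[1],q[2]])
E
python3 - <<'E'
from h import *
p,d=bot.snapshot("top"); 
vis=cv2.resize(p[80:310,90:480],None,fx=2,fy=2,interpolation=cv2.INTER_CUBIC); cv2.imwrite("pics/top_z.png",vis[:,:,::-1])
p2,d2=bot.snapshot("side");
vis=cv2.resize(p2[90:260,180:380],None,fx=3.5,fy=3.5,interpolation=cv2.INTER_CUBIC); cv2.imwrite("pics/side_z.png",vis[:,:,::-1])
for cam,dd in(("top",d),("side",d2)):
  for n in ("jig","mallet","mat","carton","red_car","blue_car","pin_left_top","tell_left"):
    for o in bot.outline_of(n,cam)[:4]:
        X=cloud(cam,o['pixels'],dd)
        (c,wh,a)=cv2.minAreaRect(X[:,:2].astype(np.float32)) if len(X)>3 else (0,0,0)
        print(cam,n,round(o['p'],2),np.round(o['box']),o['pixels'].sum(),"rect",np.round(c),np.round(wh),np.round(a,1),"z",np.round(np.percentile(X[:,2],[5,50,95])) if len(X) else '')
E
```

```text
top jig 0.68 [200. 165. 282. 227.] 3559 rect [553. -29.] [220. 132.] 70.9 z [ 10.  48. 108.]
top jig 0.55 [314. 213. 366. 264.] 1205 rect [ 443. -298.] [119. 120.] 13.0 z [0. 4. 7.]
top mallet 0.93 [322. 222. 346. 286.] 797 rect [ 397. -285.] [154.  52.] 3.4 z [38. 64. 80.]
top mallet 0.58 [379. 247. 443. 284.] 974 rect [ 363. -494.] [ 67. 169.] 18.5 z [ 9. 59. 75.]
top mat 0.87 [313. 212. 364. 261.] 1312 rect [ 443. -297.] [122. 123.] 13.3 z [0. 4. 8.]
top carton 0.81 [105. 215. 159. 258.] 1842 rect [454. 274.] [149. 100.] 81.8 z [11. 36. 60.]
top blue_car 0.71 [253. 120. 280. 140.] 325 rect [ 745. -106.] [72. 37.] 89.8 z [ 7. 22. 36.]
top pin_left_top 0.48 [206. 180. 216. 192.] 94 rect [568.  48.] [26. 27.] 26.6 z [107. 111. 115.]
side jig 0.65 [211. 182. 292. 259.] 3134 rect [561. -37.] [244. 162.] 71.4 z [ 7. 45. 93.]
side mallet 0.8 [301. 157. 353. 183.] 794 rect [ 408. -327.] [175. 154.] 3.4 z [10. 57. 78.]
side mallet 0.59 [343. 123. 361. 163.] 557 rect [ 368. -519.] [ 70. 237.] 17.1 z [ 2. 55. 74.]
side mallet 0.58 [245. 140. 264. 182.] 594 rect [ 653. -301.] [ 71. 227.] 8.8 z [ 6. 55. 74.]
side mat 0.61 [294. 160. 331. 187.] 397 rect [ 444. -289.] [114. 119.] 13.9 z [-1.  3.  7.]
side carton 0.96 [221. 277. 279. 346.] 2422 rect [453. 268.] [125. 102.] 79.8 z [10. 36. 59.]
side red_car 0.69 [298. 218. 317. 241.] 324 rect [394. -53.] [95. 51.] 86.2 z [-1. 20. 35.]
side blue_car 0.7 [192. 180. 211. 200.] 227 rect [744. -99.] [48. 70.] 13.8 z [ 8. 21. 35.]
side blue_car 0.53 [302. 156. 357. 187.] 813 rect [ 408. -327.] [176. 152.] 3.4 z [ 7. 57. 78.]
side blue_car 0.23 [220. 275. 278. 350.] 2540 rect [459. 252.] [156. 115.] 83.3 z [ 7. 36. 60.]
```

View pics/top_z.png

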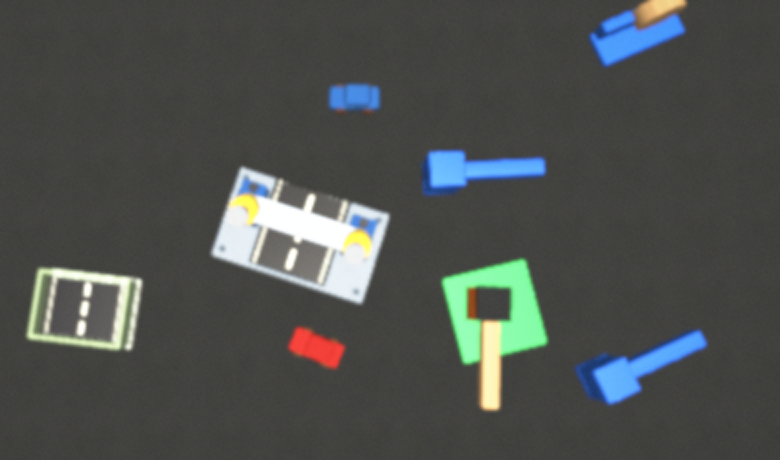

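View pics/side_z.png

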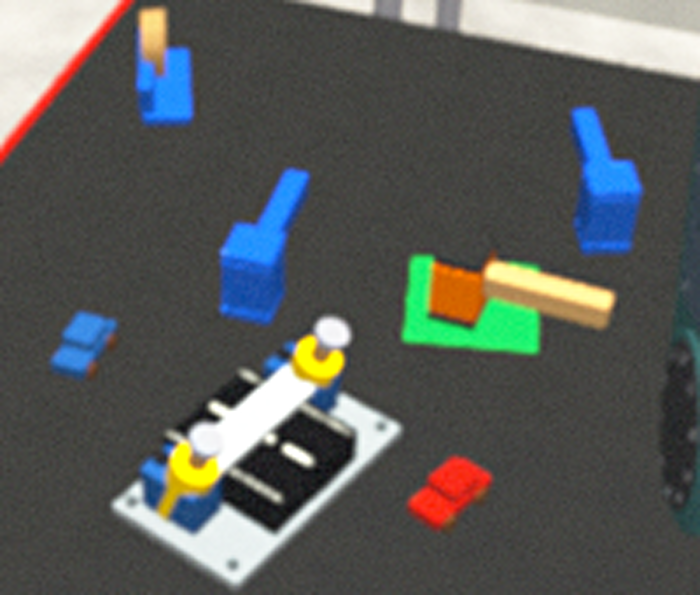

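The wanted mallet is the orange-headed one standing on the mat. The others are blue, and not on the mat. The jig's front faces the robot, and the pin tops fit a jig yaw of about -19°. Next I'll refine with the wrist camera.

```bash
cat >> h.py <<'E'
def att(yaw,pitch=0):
    # tool x along object's x (yaw), tool z = -object z ; pitch: lean of object's z towards its -x
    A=Ro.from_euler('z',yaw)*Ro.from_euler('y',-pitch); A=A.as_matrix()
    return np.c_[A[:,0],-A[:,1],-A[:,2]]
E
python3 - <<'E'
from h import *
for i,(pos,yaw) in enumerate([((330,-290,300),0.0),((440,-30,330),-.33)]):
    bot.movep(np.array(pos,float),quat(att(yaw)))
    s=bot.read_state(); p,d=bot.snapshot("wrist"); cv2.imwrite(f"pics/w1_{i}.png",p[:,:,::-1]); np.savez(f"w1_{i}.npz",p=p,d=d,**s)
    for n in ("mallet","mat","jig","pin_left_top","tell_left","red_car"):
        for o in bot.outline_of(n,"wrist")[:3]:
            X=wcloud(o['pixels'],d,s)
            (c,wh,a)=cv2.minAreaRect(X[:,:2].astype(np.float32))
            print(n,round(o['p'],2),np.round(o['box']),"rect",np.round(c,1),np.round(wh),np.round(a,1),"z",np.round(np.percentile(X[:,2],[5,50,95])))
    print(s['clock'],s['ee_pos'])
E
```

```text
mallet 0.94 [330. 114. 436. 177.] rect [ 365.  -500.4] [ 72. 182.] 22.9 z [11. 61. 76.]
mallet 0.8 [225.  53. 261. 178.] rect [ 390.8 -275.6] [164.  55.] 0.3 z [61. 65. 80.]
mat 0.57 [209.  39. 305. 133.] rect [ 441.4 -295.7] [124. 123.] 13.0 z [3. 5. 7.]
mat 0.23 [224.  54. 262. 177.] rect [ 398.9 -272.5] [ 55. 179.] 88.2 z [62. 65. 80.]
jig 0.72 [  9.   1. 159.  80.] rect [562.7   9. ] [297. 137.] 71.5 z [ 12.  49. 110.]
pin_left_top 0.8 [ 8. 12. 34. 26.] rect [574.7 102.4] [136.  30.] 79.7 z [ 87. 110. 116.]
red_car 0.97 [ 80. 106. 118. 141.] rect [394.1 -40. ] [84. 45.] 67.0 z [ 5. 23. 36.]
2.1167 [ 330.16993512 -290.8170569   300.06288441]
mallet 0.84 [458.  98. 512. 161.] rect [ 343.8 -495.4] [ 99. 168.] 16.2 z [ 9. 58. 76.]
mallet 0.68 [310.   0. 383.  26.] rect [ 615.9 -246.1] [107.  44.] 73.7 z [10. 57. 76.]
mallet 0.61 [378.  88. 423. 188.] rect [ 394.7 -288. ] [ 82. 157.] 83.3 z [27. 65. 80.]
mat 0.64 [359.  66. 435. 158.] rect [ 440.5 -297.3] [123. 124.] 12.7 z [4. 5. 7.]
jig 0.89 [149.  50. 300. 134.] rect [550.2 -24.4] [225. 129.] 71.1 z [ 13.  50. 111.]
pin_left_top 0.88 [150.  85. 170. 105.] rect [566.3  49.1] [26. 30.] 53.4 z [ 89. 113. 117.]
pin_left_top 0.5 [378.  86. 429. 191.] rect [ 394.3 -297. ] [ 93. 157.] 86.1 z [25. 64. 80.]
pin_left_top 0.38 [ 52. 176. 137. 246.] rect [450.8 290.8] [185. 107.] 88.7 z [13. 38. 62.]
tell_left 0.47 [162.  64. 178.  66.] rect [609.8  35.8] [14. 12.] 65.7 z [60. 61. 63.]
tell_left 0.25 [377.  90. 428. 189.] rect [ 393.7 -297.7] [ 95. 158.] 86.1 z [15. 64. 80.]
red_car 0.59 [252. 166. 294. 192.] rect [391.7 -46.1] [70. 43.] 67.2 z [15. 23. 36.]
3.5667 [439.94738996 -30.60875276 329.89222729]
```

View pics/w1_0.png

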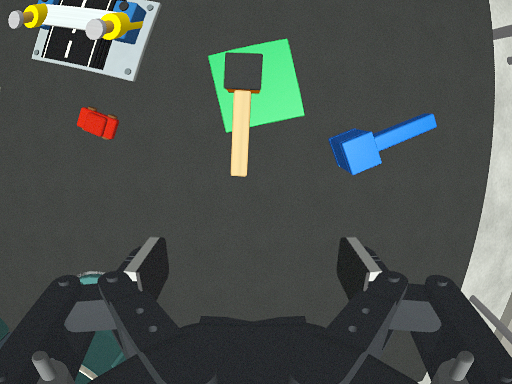

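View pics/w1_1.png

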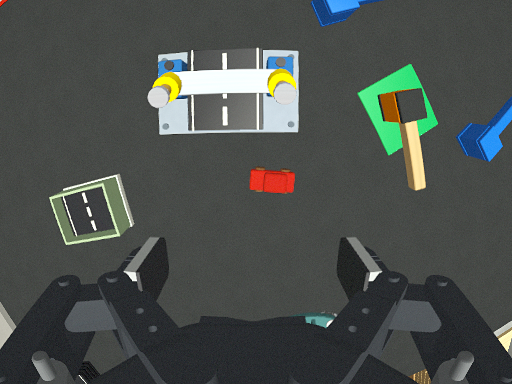

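View 0 shows the orange/black head at (243,72) with its handle down to (238,175), on the mat. View 1 shows the jig at (228,92), with pin heads at (159,96) and (285,92). Both tell-tale caps are flat on the blue blocks, at (169,65) and (280,62). Now I'll fit both precisely.

```bash
cat > fit.py <<'E'
from h import *
def L(i):
    z=np.load(f"w1_{i}.npz"); s={k:z[k] for k in('ee_pos','orientation')}; p=z['p']; d=z['d']
    m=np.ones(d.shape,bool); v,u=np.mgrid[:384,:512]
    X=np.zeros(d.shape+(3,)); ok=d>0; X[ok]=wcloud(ok,d,s); return p,d,X,ok
for i in (0,1):
    p,d,X,ok=L(i); hsv=cv2.cvtColor(p,cv2.COLOR_RGB2HSV); h,sa,va=[hsv[...,k].astype(int) for k in range(3)]
    near=(abs(X[...,0]-400)<110)&(abs(X[...,1]+285)<70)&ok
    wood=near&(h>10)&(h<25)&(sa>40)&(sa<170)&(va>140)&(X[...,2]>55)&(X[...,2]<72)
    W=X[wood]; c=W.mean(0); D=np.linalg.svd(W[:,:2]-c[:2],full_matrices=0)[2][0]; D*=np.sign(D[0])
    l=(W[:,:2]-c[:2])@D
    w=(W[:,:2]-c[:2])@np.array([-D[1],D[0]])
    print(i,"handle c",c.round(1),"yaw",np.arctan2(D[1],D[0]).round(3),"far/near end",(c[:2]+D*l.min()).round(1),(c[:2]+D*l.max()).round(1),"width",np.percentile(w,[2,98]).round(1), 'ztop',np.median(W[:,2]).round(1))
    head=near&(va<70)&(X[...,2]>70)&(X[...,2]<90); H=X[head]; r=cv2.minAreaRect(H[:,:2].astype(np.float32)); print("head",r,np.median(H[:,2]))
    g=near&(h>55)&(h<85)&(sa>100); r=cv2.minAreaRect(X[g][:,:2].astype(np.float32)); print("mat",r,np.median(X[g][:,2]))
p,d,X,ok=L(1)
j=(abs(X[...,0]-555)<130)&(abs(X[...,1]+26)<140)&ok
pl=j&(X[...,2]>6)&(X[...,2]<20); r=cv2.minAreaRect(X[pl][:,:2].astype(np.float32)); print("plate",r,np.median(X[pl][:,2]))
hd=j&(X[...,2]>98); n,lab,st,ce=cv2.connectedComponentsWithStats(hd.astype(np.uint8))
for k in range(1,n):
    if st[k,4]<20: continue
    Y=X[lab==k]; r=cv2.minEnclosingCircle(Y[:,:2].astype(np.float32)); print("pin",ce[k].round(1),st[k,4],"mean",Y.mean(0).round(1),"circ",r,np.percentile(Y[:,2],[10,50,90]).round(1))
E
python3 fit.py
```

```text
0 handle c [ 372.  -274.9   64.2] yaw -0.052 far/near end [ 315.4 -272. ] [ 427.2 -277.8] width [-10.2  10.2] ztop 64.2
head ((449.5821228027344, -278.90374755859375), (44.78929901123047, 44.55010223388672), 87.62157440185547) 79.1319504379822
mat ((417.91162109375, -291.9707946777344), (180.30311584472656, 128.4718017578125), 2.4162590503692627) 5.287721812291181
1 handle c [ 372.7 -273.2   64.2] yaw -0.049 far/near end [ 316.9 -270.4] [ 425.1 -275.7] width [-10.9   9.5] ztop 64.3
head ((450.54473876953125, -277.04119873046875), (45.3762321472168, 44.9744758605957), 86.85841369628906) 78.49140864080455
mat ((439.906494140625, -296.6816101074219), (122.7124252319336, 122.6122055053711), 12.44541072845459) 5.4392779854754565
plate ((549.6000366210938, -26.650062561035156), (220.30897521972656, 129.7431640625), 71.10841369628906) 13.329345840605214
pin [284.3  92.9] 413 mean [514.8 -96.2 113.2] circ ((514.8756103515625, -97.06505584716797), 14.408447265625) [109.9 113.3 116.5]
pin [158.4  96.1] 378 mean [564.3  49.8 112.9] circ ((564.922119140625, 50.938995361328125), 14.248019218444824) [109.8 112.8 116.3]
pin [240.7 329.2] 37182 mean [451.8 -29.4 412.9] circ ((443.5044250488281, -31.249509811401367), 74.99807739257812) [388.1 417.2 432.7]
```

Both wrist views agree within 2 mm. The mallet axis is at (450,-278) with yaw -0.05, and the handle centre line is at about z 50. The pin tops are at (564,50) and (515,-96), z about 112. They're 154 mm apart against the expected 156. Now I'll grasp the handle.

Run:
```python
from h import *
yaw=-.05; q=quat(att(yaw)); g=np.array([450-55*np.cos(yaw),-278-55*np.sin(yaw)])
bot.movep(np.r_[g,120.],q); bot.move_l(np.r_[g,31.],150)
s=bot.read_state(); print(s['ee_pos'],s['clock'],s['ft_force'])
bot.gripper_close(120)
s=bot.read_state(); print(s['ee_pos'],s['orientation'],s['gripper_width'],s['clock'],s['ft_force'],s['moment'])
bot.move_l(np.r_[g,131.],150); s=bot.read_state(); print(s['ee_pos'],s['gripper_width'],s['ft_force'],s['moment'],s['clock'])
for n in("side","wrist","top"):
    p,d=bot.snapshot(n); 
    if n=="side": p=cv2.resize(p[90:260,180:380],None,fx=3.5,fy=3.5)
    cv2.imwrite(f"pics/{n}_lift.png",p[:,:,::-1])
```

```text
[ 395.75320847 -275.35127666   31.63421021] 5.8917 [-0.44694643 -0.37444945 -1.19459999]
[ 395.30553103 -275.54392358   31.52722755] [ 2.98329120e-04  9.99688108e-01 -2.49699922e-02  3.13213405e-04] 20.675865790481584 6.5 [-0.54014062  0.37428348  6.16913044] [ 0.10493372 -0.00341382  0.11577726]
[ 394.31172863 -274.5817926   130.18960738] 20.309440627681862 [ 0.11706679 -0.3905945  -3.99251913] [-0.00391899  0.17791823  0.02632883] 7.3167
```

View pics/side_lift.png

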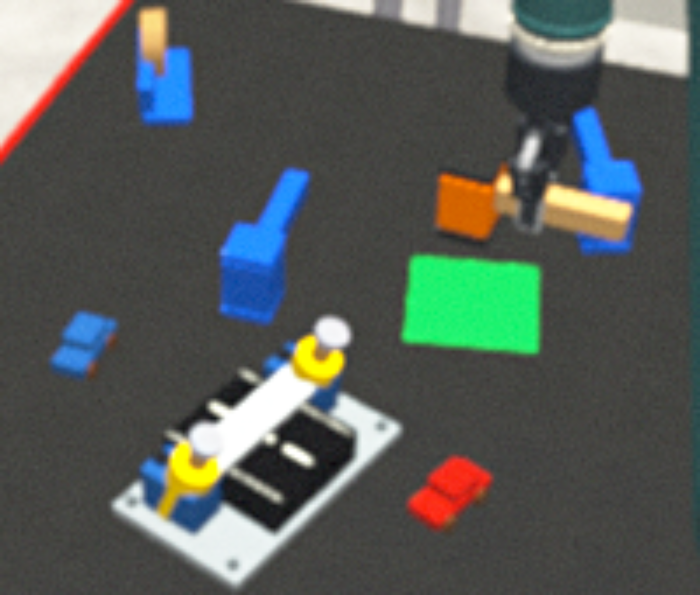

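View pics/wrist_lift.png

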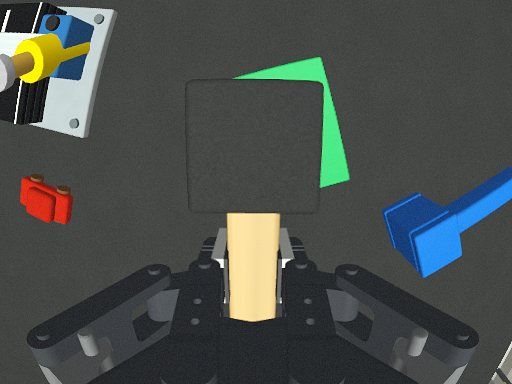

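The mallet is held level, with its head at (255,145) in the wrist view, clear of the mat. Now I'll check that the strike poses are reachable and hover over the right pin.

```bash
cat >> h.py <<'E'
YJ=-.328; A=att(YJ,.35); QA=quat(A); OFF=np.array([54.8,0,27.5])
PIN={'r':np.array([514.8,-96.2,112.]),'l':np.array([564.3,49.8,112.])}
OUT=-A[:,2]
def tcp(pin,h): return PIN[pin]+OUT*h-A@OFF      # face h mm above nominal top along pin axis
def height(pin,s):
    return (s['ee_pos']+A@OFF-PIN[pin])@OUT
E
python3 - <<'E'
from h import *
print(OUT)
for p in 'rl':
    for h in (60,0,-26): print(p,h,tcp(p,h).round(),bot.inverse_kinematics(tcp(p,h),QA))
bot.movep(tcp('r',70),QA); bot.move_l(tcp('r',15),100)
s=bot.read_state(); print(s['ee_pos']-tcp('r',15),height('r',s),s['ft_force'],s['clock'])
p,d=bot.snapshot("side"); cv2.imwrite("pics/side_h.png",cv2.resize(p[110:250,200:350],None,fx=4,fy=4)[:,:,::-1])
p,d=bot.snapshot("top"); cv2.imwrite("pics/top_h.png",cv2.resize(p[120:270,170:330],None,fx=4,fy=4)[:,:,::-1])
p,d=bot.snapshot("wrist"); cv2.imwrite("pics/w_h.png",p[:,:,::-1])
E
```

```text
[-0.32461742  0.11046463  0.93937271]
r 60 [438. -70. 175.] [-0.30904471  0.05322634  2.16575664 -0.01199382  0.5727003   1.5986829 ]
r 0 [457. -77. 119.] [-0.31022298  0.200948    2.20208848 -0.01608596  0.38865243  1.60238224]
r -26 [466. -79.  95.] [-0.31068935  0.26814901  2.21178939 -0.01935196  0.31175719  1.605477  ]
l 60 [487.  76. 175.] [ 0.12963281  0.15224299  2.04472517 -0.25513125  0.64388567  2.2097588 ]
l 0 [507.  69. 119.] [ 0.10667774  0.27646608  2.07669605 -0.31246246  0.48900029  2.25987981]
l -26 [515.  67.  95.] [ 0.09736193  0.33308787  2.08516126 -0.34999784  0.4253646   2.29413463]
[ 0.21573604 -0.58019644 -0.0972842 ] 14.774491020070517 [-1.53007981e-03  5.56283251e-01 -3.03976933e+00] 9.0417
```

View pics/side_h.png

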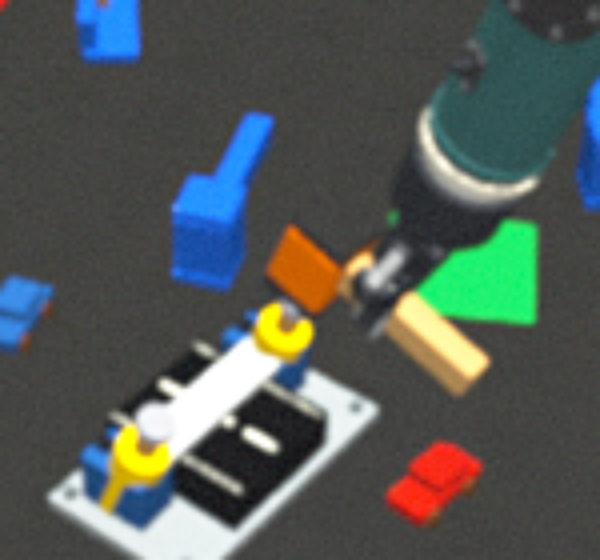

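View pics/top_h.png

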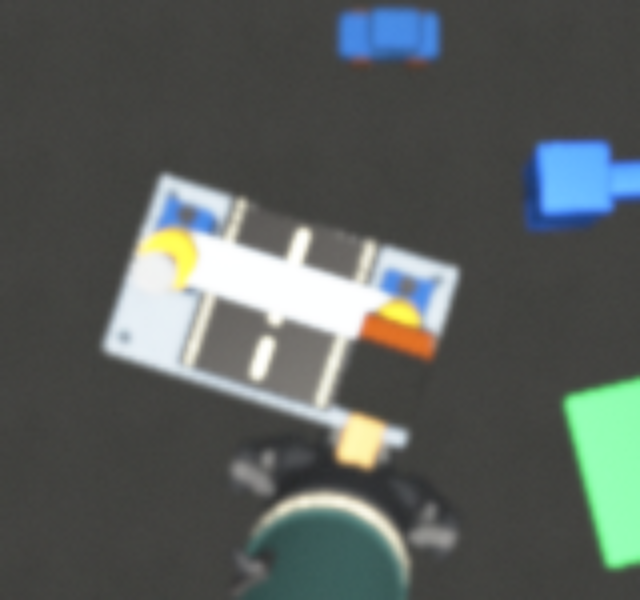

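View pics/w_h.png

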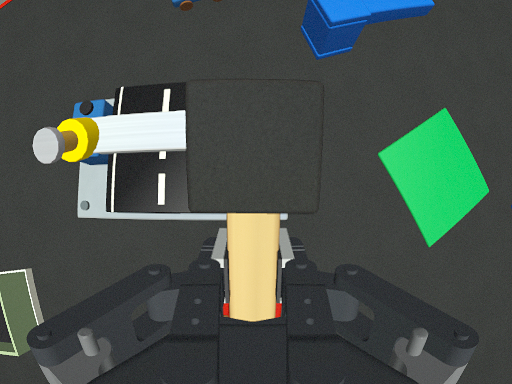

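Top view shows the head centred over the right pin, and the tell-tale caps stay visible to the top camera. Next, a soft touch to find zero, then the first blow: 3.5 mm, safe since the pad starts at 5 mm or deeper.

```bash
cat >> h.py <<'E'
import threading,time
def zero(pin):
    bot.pause(.2); f0=bot.read_state()['ft_force']
    r=bot.move_l(tcp(pin,-6),25,stop_force=4.5); s=bot.read_state()
    print("touch",r,"h",round(height(pin,s),2),"dF.out",round((s['ft_force']-f0)@OUT,1)); return height(pin,s)
def blow(pin,z,depth,up=10,speed=110,sf=None):
    bot.move_l(tcp(pin,z+up),120)
    r=bot.move_l(tcp(pin,z-depth),speed,stop_force=sf); s=bot.read_state()
    print(f"blow cmd {depth} stop {r} depth {z-height(pin,s):.2f} F {s['ft_force']@OUT:.1f} t {s['clock']:.2f}"); return r,z-height(pin,s)
TELL={}
def tellz(tag):
    p,d=bot.snapshot("top"); J=np.array([549.6,-26.7]); c,sn=np.cos(YJ),np.sin(YJ)
    for n,y in(('l',78),('r',-78)):
        xy=J+np.array([c*37-sn*y,sn*37+c*y]); uv=proj('top',[*xy,60]); 
        v,u=np.round(uv[::-1]).astype(int); X=cloud('top',np.ones((3,3),bool),d[v-1:v+2,u-1:u+2])  # z only approx
        m=np.zeros(d.shape,bool); m[v-3:v+4,u-3:u+4]=1; X=cloud('top',m,d)
        print(tag,n,(u,v),"z med/max",np.percentile(X[:,2],[50,90]).round(1))
    cv2.imwrite(f"pics/top_{tag}.png",cv2.resize(p[150:240,190:295],None,fx=6,fy=6,interpolation=cv2.INTER_CUBIC)[:,:,::-1])
E
python3 - <<'E'
from h import *
tellz('t0')
z=zero('r'); open('zr','w').write(str(z))
blow('r',z,3.5)
blow('r',z,-10,up=5)
E
```

```text
t0 l (np.int64(216), np.int64(174)) z med/max [58.4 62.5]
t0 r (np.int64(271), np.int64(192)) z med/max [58.3 62.5]
touch True h -1.35 dF.out 3.3
blow cmd 3.5 stop False depth 3.90 F -3.3 t 10.60
blow cmd -10 stop False depth -10.25 F -3.4 t 11.10
```

Run:
```python
from h import *
z=float(open('zr').read())
r=bot.move_l(tcp('r',z-6),25,stop_force=4.5); s=bot.read_state(); print(r,"pin now at depth",z-height('r',s),s['ft_force']@OUT)
bot.move_l(tcp('r',z+60),150)
s=bot.read_state();p,d=bot.snapshot("wrist"); cv2.imwrite("pics/w_b1.png",p[:,:,::-1]);print(s['clock'])
```

```text
True pin now at depth 5.4308213502920175 1.34301840920952
12.275
```

View pics/w_b1.png

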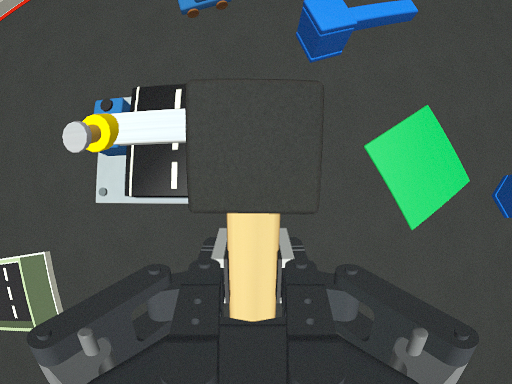

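The pin is now at about 5.4 mm, because a blow overshoots its command by about 1.5 mm. From here I'll use small increments, checking for green in the side camera after every blow. Its line of sight passes clear of the sleeve.

```bash
cat >> h.py <<'E'
def green(tag,save=True):
    p,d=bot.snapshot("side"); J=np.array([549.6,-26.7]); c,sn=np.cos(YJ),np.sin(YJ); out=[]
    P=p.astype(int); G=P[...,1]-np.maximum(P[...,0],P[...,2])
    for n,y in(('l',78),('r',-78)):
        xy=J+np.array([c*37-sn*y,sn*37+c*y]); u,v=np.round(proj('side',[*xy,64])).astype(int)
        g=G[v-9:v+8,u-7:u+8]; out.append((n,(int(u),int(v)),int((g>25).sum()),int(g.max())))
    if save: cv2.imwrite(f"pics/g_{tag}.png",cv2.resize(p[165:265,195:305],None,fx=6,fy=6,interpolation=cv2.INTER_CUBIC)[:,:,::-1])
    print(tag,out); return out
E
python3 - <<'E'
from h import *
z=float(open('zr').read())
green('a0')
bot.move_l(tcp('r',z+5),150)
for k,c in enumerate((5.5,7.3)):
    r,dep=blow('r',z,c,up=4,sf=15)
    bot.move_l(tcp('r',z+8),120)
    o=green(f'r{k}')
    if r or o[1][2]>0: break
E
```

```text
a0 [('l', (226, 219), 0, 5), ('r', (261, 189), 0, 5)]
blow cmd 5.5 stop False depth 5.27 F -2.7 t 13.39
r0 [('l', (226, 219), 0, 6), ('r', (261, 189), 0, 5)]
blow cmd 7.3 stop False depth 7.69 F -3.7 t 14.20
r1 [('l', (226, 219), 0, 6), ('r', (261, 189), 0, 8)]
```

View pics/g_r0.png

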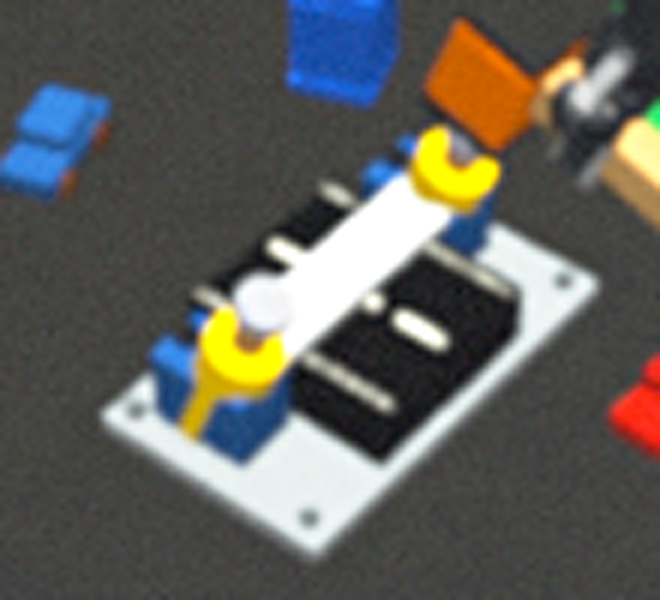

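No green yet, and the right cap is visible at (261,190) in the side image. I'll continue in 1.8 mm steps.

Run:
```python
from h import *
z=float(open('zr').read())
for k,c in enumerate((9.1,10.9,12.7)):
    r,dep=blow('r',z,c,up=2,sf=15)
    bot.move_l(tcp('r',z+4),150)
    o=green(f'rb{k}')
    if r or o[1][2]>0 or o[1][3]>14: break
```

```text
blow cmd 9.1 stop False depth 9.45 F -2.8 t 15.03
rb0 [('l', (226, 219), 0, 7), ('r', (261, 189), 0, 5)]
blow cmd 10.9 stop False depth 11.24 F -3.8 t 15.84
rb1 [('l', (226, 219), 0, 6), ('r', (261, 189), 0, 4)]
blow cmd 12.7 stop False depth 13.07 F -3.8 t 16.68
rb2 [('l', (226, 219), 0, 5), ('r', (261, 189), 0, 4)]
```

View pics/g_rb2.png

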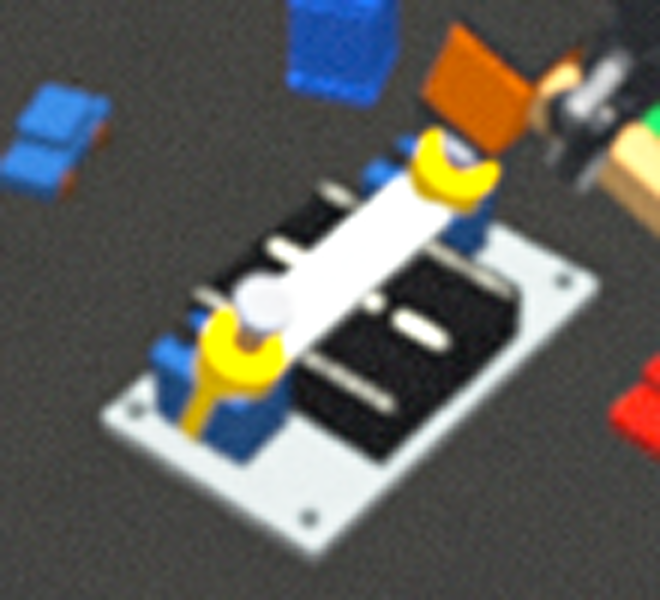

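Run:
```python
from h import *
tellz('t1')
z=float(open('zr').read())
r=bot.move_l(tcp('r',z-14),60,stop_force=4.5); s=bot.read_state(); print(r,"pin depth",z-height('r',s),s['ft_force']@OUT,s['clock'])
```

```text
t1 l (np.int64(216), np.int64(174)) z med/max [57.4 61.5]
t1 r (np.int64(271), np.int64(192)) z med/max [57.4 62.5]
True pin depth 14.648808436120873 4.388549899080251 17.3833
```

View pics/top_t1.png

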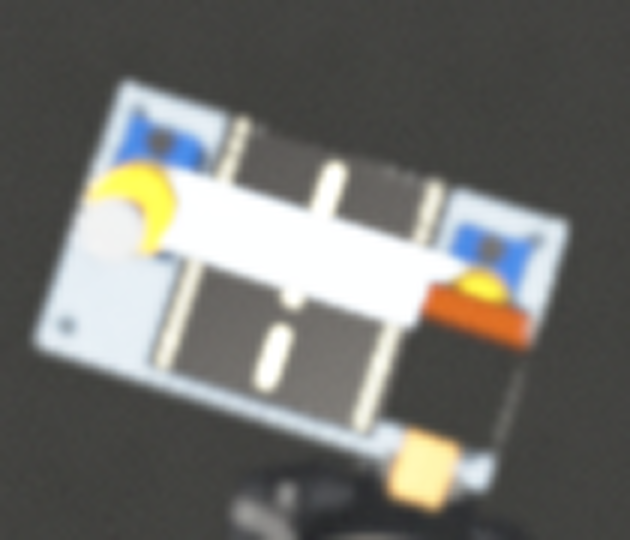

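The pin is at about 14.6 mm and the cap hasn't risen, so the pad lies deeper. I'll continue.

Run:
```python
from h import *
z=float(open('zr').read())
for k,c in enumerate((14.5,16.3,18.1)):
    r,dep=blow('r',z,c,up=0,sf=15)
    bot.move_l(tcp('r',z-4),150)
    o=green(f'rc{k}')
    tellz(f'rc{k}')
    if r or o[1][2]>0 or o[1][3]>14: break
```

```text
blow cmd 14.5 stop False depth 15.16 F -2.4 t 17.93
rc0 [('l', (226, 219), 0, 6), ('r', (261, 189), 0, 9)]
rc0 l (np.int64(216), np.int64(174)) z med/max [57.7 61.9]
rc0 r (np.int64(271), np.int64(192)) z med/max [60.1 66. ]
blow cmd 16.3 stop False depth 16.47 F -2.1 t 18.83
rc1 [('l', (226, 219), 0, 7), ('r', (261, 189), 3, 43)]
rc1 l (np.int64(216), np.int64(174)) z med/max [58.4 62.7]
rc1 r (np.int64(271), np.int64(192)) z med/max [59.5 69.1]
```

```bash
ls -t pics | head -3
```

```text
top_rc1.png
g_rc1.png
top_rc0.png
```

View pics/g_rc1.png

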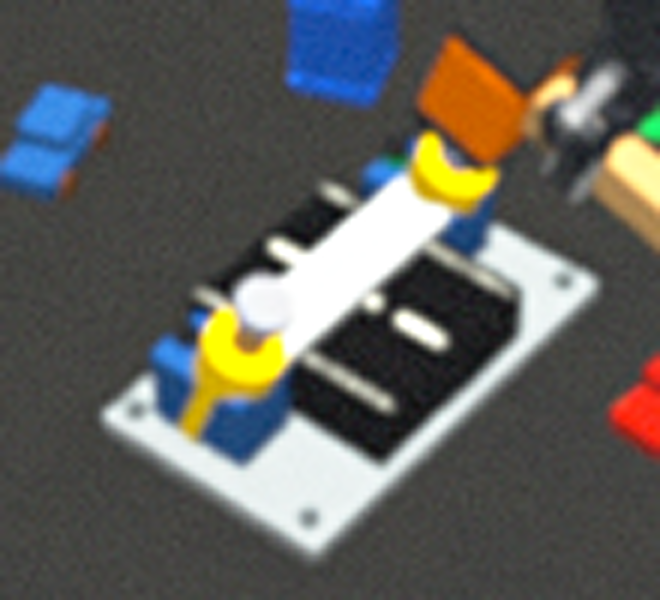

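Green shows at (398,158) in the crop. The top depth puts the rise at about 6 mm with no red, so the right pin is done. On to the left pin.

Run:
```python
from h import *
bot.move_l(tcp('r',50),250); bot.movep(tcp('l',50),QA); bot.move_l(tcp('l',10),150)
z=zero('l'); open('zl','w').write(str(z))
for k,c in enumerate((3,5)):
    r,dep=blow('l',z,c,up=8 if k==0 else 4,sf=15)
    bot.move_l(tcp('l',z+6),150)
    o=green(f'l{k}'); tellz(f'l{k}')
    if r or o[0][2]>0 or o[0][3]>14: break
```

```text
touch True h -1.73 dF.out 1.9
blow cmd 3 stop False depth 3.36 F -2.9 t 21.83
l0 [('l', (226, 219), 0, 7), ('r', (261, 189), 0, 10)]
l0 l (np.int64(216), np.int64(174)) z med/max [58.  61.2]
l0 r (np.int64(271), np.int64(192)) z med/max [59.7 68.4]
blow cmd 5 stop False depth 5.31 F -3.8 t 22.68
l1 [('l', (226, 219), 0, 7), ('r', (261, 189), 0, 10)]
l1 l (np.int64(216), np.int64(174)) z med/max [58.2 62. ]
l1 r (np.int64(271), np.int64(192)) z med/max [59. 68.]
```

View pics/g_l0.png

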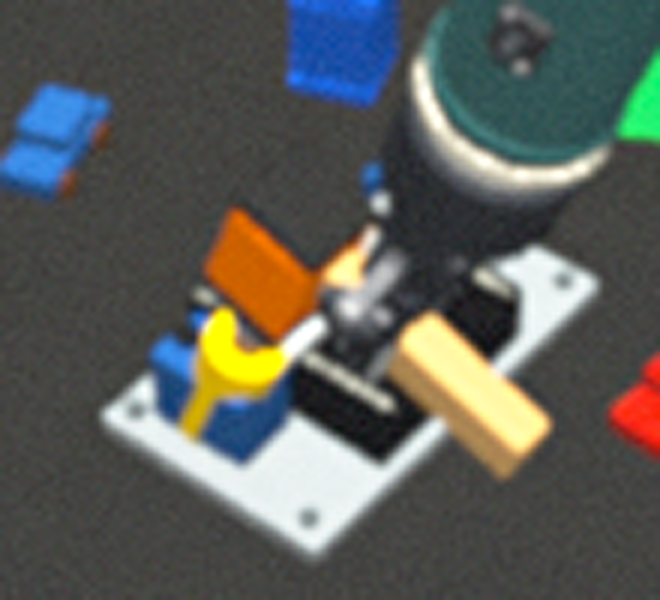

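Run:
```python
from h import *
z=float(open('zl').read())
for k,c in enumerate((6.8,8.6,10.4)):
    r,dep=blow('l',z,c,up=2-k,sf=15)
    bot.move_l(tcp('l',z+4-k),150)
    o=green(f'lb{k}'); 
    p,d=bot.snapshot("top"); m=np.zeros(d.shape,bool); m[171:178,213:220]=1; t=np.percentile(cloud('top',m,d)[:,2],90); print("cap",t.round(1))
    if r or o[0][2]>0 or o[0][3]>14 or t>64.5: break
```

```text
blow cmd 6.8 stop False depth 7.15 F -3.6 t 23.53
lb0 [('l', (226, 219), 0, 6), ('r', (261, 189), 0, 10)]
cap 62.0
blow cmd 8.6 stop False depth 8.87 F -4.0 t 24.38
lb1 [('l', (226, 219), 0, 6), ('r', (261, 189), 0, 12)]
cap 61.7
blow cmd 10.4 stop False depth 10.58 F -3.1 t 25.23
lb2 [('l', (226, 219), 0, 6), ('r', (261, 189), 0, 11)]
cap 64.2
```

The left cap has begun to rise (62 to 64). One more measured blow.

Run:
```python
from h import *
z=float(open('zl').read())
blow('l',z,11.8,up=-1,sf=15)
bot.move_l(tcp('l',z+0),150)
green('lc0'); tellz('lc0')
```

```text
blow cmd 11.8 stop False depth 12.01 F -2.6 t 26.08
lc0 [('l', (226, 219), 1, 37), ('r', (261, 189), 0, 11)]
lc0 l (np.int64(216), np.int64(174)) z med/max [62.5 67.5]
lc0 r (np.int64(271), np.int64(192)) z med/max [59.4 68.7]
```

View pics/g_lc0.png

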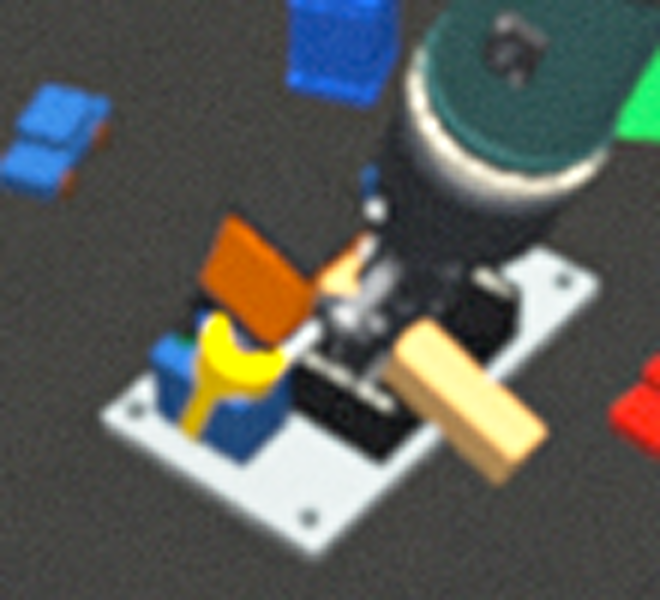

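The left tell-tale shows green at (185,338) in the crop, with a rise of about 5.5 mm. Now I'll return above the mat and check the mallet's tilt in the grip before setting it down.

Run:
```python
from h import *
bot.move_l(tcp('l',60),250)
yaw=-.05; q=quat(att(yaw)); g=np.array([442,-292.])-55*np.array([np.cos(yaw),np.sin(yaw)])
bot.movep(np.r_[g,110.],q)
s=bot.read_state(); p,d=bot.snapshot("wrist"); cv2.imwrite("pics/w_p.png",p[:,:,::-1])
m=np.zeros(d.shape,bool); m[90:200,200:310]=1; X=wcloud(m,d,s); X=X[abs(X[:,2]-np.median(X[:,2]))<10]
C=np.c_[X[:,:2]-X[:,:2].mean(0),np.ones(len(X))]; print("head plane slope",np.linalg.lstsq(C,X[:,2],rcond=None)[0],X.mean(0)); print(s['ee_pos'],s['clock'],s['gripper_width'],s['ft_force'],s['moment'])
p,d=bot.snapshot("side"); cv2.imwrite("pics/side_p.png",cv2.resize(p[90:260,180:380],None,fx=3.5,fy=3.5)[:,:,::-1])
```

```text
head plane slope [-5.78663229e-03 -2.48457721e-04  1.56885469e+02] [ 443.76866129 -291.40348152  156.88546926]
[ 386.98889431 -288.5354557   109.3688343 ] 28.2667 20.183840774789672 [-0.40583347  0.34514765 -2.7574233 ] [ 0.04141016  0.1762516  -0.00622214]
```

View pics/side_p.png

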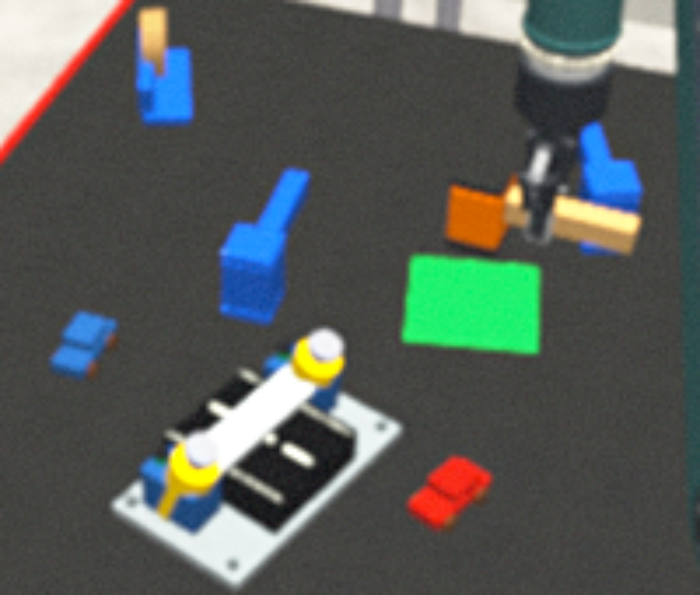

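View pics/w_p.png

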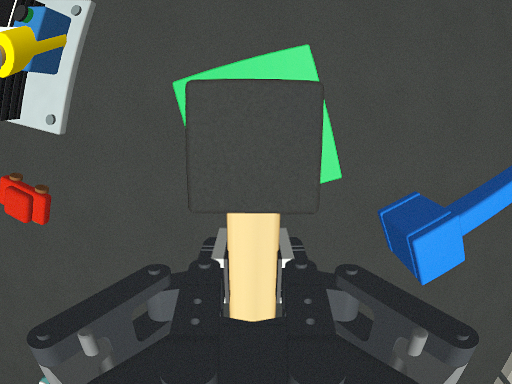

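The mallet is still level (slope 0.006), and its head is at about (443,-292), over the mat centre (441,-297). Setting it down.

```bash
python3 - <<'E'
from h import *
yaw=-.05; q=quat(att(yaw)); g=np.array([442,-292.])-55*np.array([np.cos(yaw),np.sin(yaw)])
bot.move_l(np.r_[g,40.],120)
print(bot.move_l(np.r_[g,29.],25,stop_force=5)); s=bot.read_state(); print(s['ee_pos'],s['ft_force'],s['clock'])
bot.open_gripper(); bot.move_l(np.r_[g,150.],150)
bot.movep([440,-60,310],quat(att(-.33)))
s=bot.read_state(); p,d=bot.snapshot("wrist"); cv2.imwrite("pics/w_end.png",p[:,:,::-1]); cv2.imwrite("pics/w_endz.png",cv2.resize(p[20:160,120:460],None,fx=2.35,fy=2.35,interpolation=cv2.INTER_CUBIC)[:,:,::-1])
np.savez("w1_1.npz",p=p,d=d,**s); green('end'); tellz('end'); print(s['clock'])
E
python3 fit.py | tail -7
```

```text
True
[ 387.41363342 -289.7106213    31.52133941] [-1.13251528 -0.38755822  5.13059091] 29.5
end [('l', (226, 219), 1, 31), ('r', (261, 189), 3, 43)]
end l (np.int64(216), np.int64(174)) z med/max [ 67.5 698.2]
end r (np.int64(271), np.int64(192)) z med/max [59.1 69.8]
32.1917
1 handle c [ 364.9 -286.1   64.4] yaw -0.062 far/near end [ 308.8 -282.6] [ 417.6 -289.4] width [-10.7   9.5] ztop 64.4
head ((443.03704833984375, -291.4076232910156), (46.654022216796875, 44.96617126464844), 87.98314666748047) 78.86287002825891
mat ((440.06146240234375, -297.04656982421875), (122.33406066894531, 123.18734741210938), 12.9923095703125) 5.461495048926821
plate ((550.0965576171875, -26.019851684570312), (220.36622619628906, 130.13092041015625), 71.31765747070312) 13.387070820634733
pin [261.4  88.1] 85 mean [ 527.7 -101.3   99.1] circ ((524.953125, -100.54031372070312), 11.159460067749023) [ 98.2  98.9 100.1]
pin [134.5  99. ] 257 mean [571.3  47.8 100.8] circ ((569.5195922851562, 49.02052307128906), 13.61203384399414) [ 98.6 100.7 103.2]
pin [240.5 329.2] 37116 mean [451.6 -59.2 392. ] circ ((442.50140380859375, -60.78279113769531), 75.05180358886719) [367.2 396.3 411.7]
```

View pics/w_endz.png

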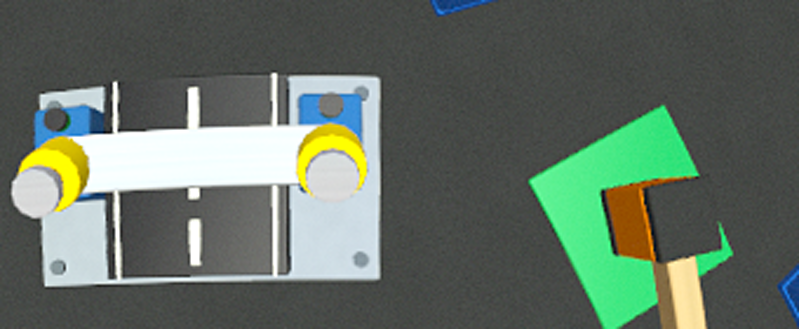

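View pics/g_end.png

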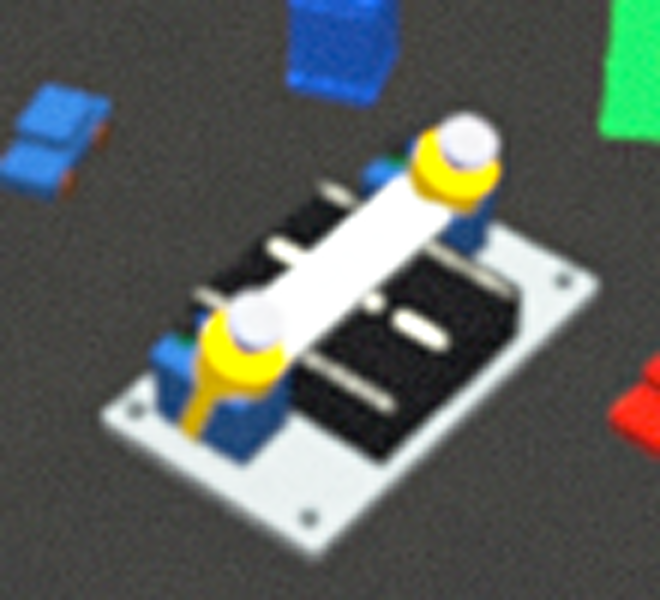

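Both tell-tales show green with no red, and the mallet stands on the mat. I'll check the cap heights from the wrist depth, then hand in.

Run:
```python
from h import *
z=np.load("w1_1.npz"); s={k:z[k] for k in('ee_pos','orientation')}; d=z['d']
for n,(u,v) in(('l',(144,70)),('r',(261,64))):
    m=np.zeros(d.shape,bool); m[v-2:v+3,u-2:u+3]=1; X=wcloud(m,d,s); print(n,np.median(X,0).round(1),np.percentile(X[:,2],[10,90]).round(1))
t=np.array([443-440.1,-291.4+297]); print("mallet-mat",t)
print(bot.read_state()['clock']); bot.finish_job()
```

```text
l [609.5  33.9  68.1] [67.3 69.1]
r [ 559.9 -112.8   69. ] [67.8 70.1]
mallet-mat [2.9 5.6]
32.3417
the job is handed in; nothing more can be done
```

I struck both pins down onto their pads with the orange mallet, in small measured blows. I then stood the mallet back on the mat, let go and handed the job in at 32.3 s. No verdict is reported.

- **Tell-tales:** both show green with no red. The caps measured 68 mm (left) and 69 mm (right) high, against 60–61 mm at the start. That is a rise of about 7 to 8 mm, and the allowed range is 2 to 15 mm.
- **Mallet:** it stands on its lower face, about 3 and 6 mm from the mat centre. Its head top is at the same height as before I picked it up.
- **Carton and cars:** I never went near them, and the cars look unmoved in the pictures. I did not measure their positions again at the end.
- **Checks that disagreed:**
  - Each blow went about 1.5 mm deeper than commanded, so I went by the tell-tales rather than the commanded depth.
  - The 15 N force stop never triggered, even on the pads, so I judged "solid" from the rise and the green alone.
  - The top camera's last depth reading on the left cap was partly invalid, so I used the wrist camera there.
- **Not measured:** pin speed. The blows were commanded at 110 mm/s on average, and the rule asks for more than 30 mm/s.

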